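# Set and lock the bench air regulator

## Task

The bench compressor has to be set for dusting the skulls. Pull its black pressure knob up to unlock it, turn it clockwise until the gauge needle stands in the middle of the green band, then push the knob gently back down until it is locked fully home with the needle still in the band. Do not force the knob, let go of it, and leave the skulls where they stand.

Things in the scene. Friction and masses are not known exactly. Their poses are not given: they have to be found in the camera images.
- compressor: Small bench air compressor, fixed: grey and white pump housing, and to its +y side the regulator with the knob on top. Origin on the table exactly under the knob's vertical axis; the gauge faces -x, the housing lies at y -70 to -250 mm, x -52 to 52 mm, its handle 146 mm high, z up. Regulator block and round bonnet (49 mm wide) under the knob reach 146 mm; the gauge is lower
- knob_grip (a point): Point on the knob's axis at the height to grip it, 178 mm above the table when the knob is home; rises and turns with it. The knob is a black fluted upright cylinder, 46 mm diameter, 45 mm high, from 31 mm below this point to 14 mm above it; a white bar on its top marks its rotation. Turning it takes about 0.05 N m
- knob_lift (a joint): How far the knob is pulled up, m: 0 = fully home and locked, 0.008 = upper stop. About 4 N of friction; it stays where it is left. Below 0.004 hidden teeth keep it from turning; above 0.0055 it turns freely and an orange ring shows under it
- gauge_needle (a joint): Reading of the black gauge needle, rad, clockwise from the low end of the scale (0 to 4.71). It follows the knob one to one: a quarter turn of the knob clockwise (seen from above) moves it by 1.57
- green_band (a joint): Angle of the middle of the green band on the gauge dial, same scale as the needle. The band spans 0.38 rad to either side of it
- needle_tip (a point): Tip of the needle, 22 mm from the dial's centre; x axis points along the needle, z out of the dial. The gauge is 63 mm in diameter with a white dial, on the front of the regulator, tilted up by 45 degrees
- band_middle (a point): Middle of the green band, 24.6 mm from the dial's centre; x axis points outward along the dial radius, z out of the dial
- knob: The knob; its frame coincides with the compressor's when it is home at reading 0. Coming down, its locking pins mostly land on flat tooth tops (lift about 0.004): do not force it there, rock it under a light push (6 to 15 N) till it drops in; a gap is at most 0.27 rad away either way. Locked, it has 0.04 rad play. Over 40 N on its hidden teeth, seat or upper stop breaks them
- monkey_skull: Monkey skull, 96 x 118 x 81 mm, loose on the table; origin at the centre of its underside
- hare_skull: Hare skull, 68 x 124 x 56 mm, loose on the table; origin at the centre of its underside

How it is judged:
On the way, in this order (a step that is already met when the one before it is completed fails the run):
1. the knob is pulled up clear of its locking teeth (value of joint knob_lift above 0.005 m), for 0.1 s.
2. with the knob pulled up, the needle is turned into the green band (value of joint knob_lift above 0.0035 m and angle between the x axis of needle_tip and the x axis of band_middle, either way round below 0.38 rad), for 0.1 s.
At the end, for the whole second after the job is handed in: The knob is fully home (within 1.5 mm of its seat, teeth engaged) and the needle stands in the green band (within 0.38 rad of its middle) (value of joint knob_lift below 0.0015 m and angle between the x axis of needle_tip and the x axis of band_middle, either way round below 0.38 rad); the robot touches nothing.
It fails at once if the knob's teeth, seat or stop are forced with more than 40 N (contact force between knob and compressor above 40 N).
It fails at once if a skull is displaced by more than 20 mm (distance of any of monkey_skull, hare_skull from where it was at the start of the episode above 0.02 m).
It also fails if it takes over 51 s, if anything falls off the work surface, if the arm or the gripper's body presses on something with over 40 N, if the wrist force passes 120 N, or if a joint passes its speed limit or range.

## Robot

A 6-joint arm with a two-finger parallel gripper is mounted at the origin on the work surface; the furniture and walls round the work are solid. World frame = base frame: x ahead of the robot, y to its left, z up, the work surface at z = 0. Lengths are in m, angles in rad, forces in N, time in s.
With the tool pointing down it reaches from about 0.35 to 0.725 m from the base axis. Payload 4.3 kg.
Tool frame: the origin (TCP) lies at the very end of the fingers, on their centre line; the grasp point (between the pads) lies 19 mm behind it; y points along the fingers, x is the direction in which the jaws open and shut, and the axes are right-handed (so a half turn about y gives the same grasp; the last joint's range is limited). The gripper opens to 85 mm and grips with 20 to 120 N. Pads are 22 mm wide; open, the fingers measure 114 mm over their backs; the gripper's body (76 mm by 85 mm) begins 54 mm behind the grasp point. The pads swing forward as they close: fully open they stand 13 mm farther back than shut.
Start: joints at [-1.414, 0.377, 0.081, 1.274, 0, 1.46], TCP at [0.152, -0.555, 0.231] pointing down, gripper open.
Joint ranges: [-2.72, 2.72], [-0.84, 1.66], [-1.02, 1.22], [-1.77, 2.12], [-1.37, 1.28], [-3.14, 3.14]. Speed limits (rad/s): [2.57, 2.57, 3.14, 3.14, 3.14, 3.14].

## Interface

Orientations are given as a 3x3 rotation matrix whose columns are the frame's x, y, z axes.
In Python, from cell import env gives the robot as it stands.
- The arm moves only by the shell command python3 -m inch 'ROWS' [FORCE]. ROWS is JSON, a list of rows, each an object with "dp": the shift along the tool's x, y, z in cm, a list of three; "turn": the turn, a rotation vector about the tool's x, y, z in rad, a list of three; "gripper": the opening, from 0 (shut) to 1 (fully open). In form: [{"dp": [tx, ty, tz], "turn": [rx, ry, rz], "gripper": gripper}, ...]. A call has 1 to 8 rows; each row is the pose to reach, as a shift and turn from the pose measured when the call began, along the tool's axes at that moment; what a row does not reach only later rows make up. A row lasts 1/8 s, in which the tool goes at most 62.5 mm and 10.7 degrees, less where a joint would pass 70% of its speed; a pose out of reach is approached as far as the arm can. A call with a gripper value outside its range is refused whole. The fingers move at their own pace and stop on an object; FORCE is the grip in N (left out, the last holds). Time passes only in rows, so rows that repeat a pose let the fingers close. It gives the time, the measured TCP pose, the force and the opening at its end, in the units of the state.
- env.state(): the state, without advancing time (a new reading comes with each control period).
- env.grab_frame(name): name is "side" or "top"; returns a dict with "pixels" (480x640x3 uint8, red, green, blue), "z_map" (480x640 float32, m along the optical axis (not along the pixel's ray), 0 where there is no reading), "fx", "fy", "cx", "cy" (pixels), "dist_coeffs" ([k1, k2, p1, p2, k3] as OpenCV has them; the pictures are not rectified), "position" and "rotation" of the camera in the world. Camera axes: x right, y down, z forward; pixel columns grow to the right and rows downward; lengths in m; the calibration is good to about 2 mm. A picture is of the moment at which its call begins.
- env.job_done(): hands the job in, once; it reports no verdict.
The state is a dict: "t": time; "joints": joint angles; "qd": joint speeds; "effort": joint torques, N m; "ee_pos": TCP position; "eef_rot": TCP orientation; "ft_force": force on the tool from outside, world axes, zero at the start; "moment": the same for the moment, N m; "gripper_width": finger opening in m.
Only numpy, scipy, OpenCV 4.12 (cv2) and the standard library are available. Lean on these libraries where they do the work, as an engineer would, in place of code of your own. Each camera call takes 0.05 s, during which the arm holds its last target.

## Working session

There is one attempt and no reset: what is moved stays moved. The work goes in short steps, Python scripts to look and compute and a shell command to move; the robot and the scene stay as the last step left them, time stands still between calls to the robot, and variables do not carry over. Pictures are saved under pics/ and viewed, and the job is handed in when it is done.

```bash
mkdir -p pics; ls; python3 - <<'E'
from cell import env
import cv2,numpy as np
s=env.state()
for k in s: print(k,np.round(s[k],3).tolist())
for n in("side","top"):
    f=env.grab_frame(n); cv2.imwrite(f"pics/{n}0.png",f["pixels"][:,:,::-1]); np.savez(f"pics/{n}0.npz",**f)
    print(n,f["fx"],f["cx"],f["cy"],f["dist_coeffs"],f["position"],f["rotation"])
E
```

```text
pics
t 0.0
joints [-1.414, 0.378, 0.08, 1.274, 0.0, 1.461]
qd [-0.001, -0.0, -0.001, 0.001, 0.001, 0.0]
effort [0.002, -46.361, 26.987, 0.021, 0.0, 0.0]
ee_pos [0.151, -0.554, 0.23]
eef_rot [[0.264, -0.0, 0.965], [-0.965, 0.002, 0.264], [-0.002, -1.0, 0.0]]
ft_force [0.01, 0.034, 1.085]
moment [-0.063, 0.02, -0.01]
gripper_width 0.085
side 452.0079220077121 313.67387674483064 241.43651415877736 [-0.09333492  0.          0.          0.          0.        ] [0.19841378 0.94853046 0.63336275] [[-0.97577629 -0.12059783  0.18252888]
 [-0.21718105  0.43359211 -0.87454575]
 [ 0.02632524 -0.89300282 -0.44928047]]
top 576.0918616950879 323.8147201407261 245.81499559936498 [-0.03949492  0.          0.          0.          0.        ] [ 0.13750438 -0.05542908  1.49318775] [[ 0.03844929 -0.97867673  0.20177591]
 [-0.99926002 -0.03744916  0.00877316]
 [-0.00102975 -0.20196392 -0.97939242]]
```

View pics/side0.png

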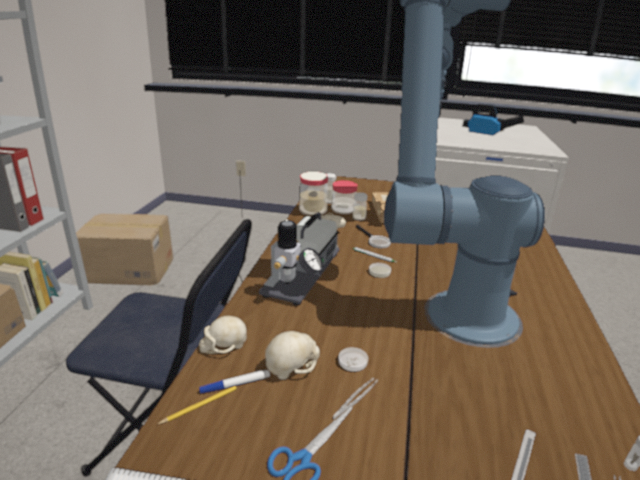

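View pics/top0.png

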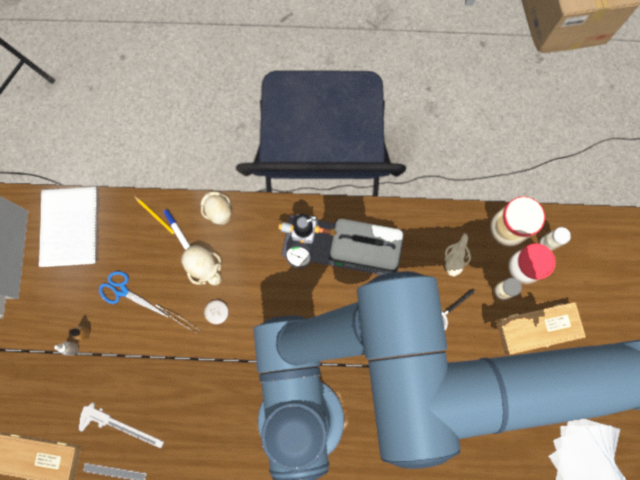

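Knob is at about side (288,233), top (303,226); gauge at side (313,260), top (298,257). Zooming in on both.

```bash
cat > h.py <<'E'
import numpy as np,cv2
def load(n): return dict(np.load(f"pics/{n}.npz"))
def ray(f,u,v):
    K=np.array([[f["fx"],0,f["cx"]],[0,f["fy"],f["cy"]],[0,0,1]],float)
    p=cv2.undistortPoints(np.array([[[u,v]]],float),K,f["dist_coeffs"])[0,0]
    d=f["rotation"]@np.array([p[0],p[1],1]); return f["position"],d
def plane(f,u,v,z):
    o,d=ray(f,u,v); return o+d*(z-o[2])/d[2]
def proj(f,P):
    K=np.array([[f["fx"],0,f["cx"]],[0,f["fy"],f["cy"]],[0,0,1]],float)
    R=f["rotation"].T; return cv2.projectPoints(np.atleast_2d(P).astype(float),cv2.Rodrigues(R)[0],-R@f["position"],K,f["dist_coeffs"])[0][:,0]
def cloud(f):
    v,u=np.mgrid[0:480,0:640]; K=np.array([[f["fx"],0,f["cx"]],[0,f["fy"],f["cy"]],[0,0,1]],float)
    p=cv2.undistortPoints(np.stack([u,v],-1).reshape(-1,1,2).astype(float),K,f["dist_coeffs"]).reshape(480,640,2)
    c=np.concatenate([p,np.ones((480,640,1))],-1)*f["z_map"][...,None]
    return c@f["rotation"].T+f["position"]
def crop(f,u,v,w,h,k,name):
    im=f["pixels"][v:v+h,u:u+w,::-1]; cv2.imwrite(name,cv2.resize(im,None,fx=k,fy=k,interpolation=cv2.INTER_CUBIC))
E
python3 - <<'E'
from h import *
s,t=load("side0"),load("top0")
crop(s,255,205,80,60,9,"pics/s1.png"); crop(t,270,200,80,75,8,"pics/t1.png")
for f in(s,t):
    C=cloud(f); p=f["pixels"].astype(int)
    m=(C[...,2]>.18)&(C[...,2]<.205)&(p.max(-1)<70)&(abs(C[...,0]-.35)<.2)&(C[...,1]>-.3)&(C[...,1]<.3)
    n,l,st,ce=cv2.connectedComponentsWithStats(m.astype(np.uint8))
    for i in range(1,n):
        if st[i,4]>10: q=C[l==i]; print(st[i],ce[i],q.mean(0),np.percentile(q,[2,98],axis=0).round(3).tolist())
E
```

```text
[278 222  18  11 107] [286.79439252 227.90654206] [0.45553407 0.02758583 0.18680365] [[0.439, 0.011, 0.18], [0.477, 0.036, 0.193]]
[292 213  20  20 139] [301.12230216 223.61870504] [0.45642062 0.01101859 0.19123804] [[0.438, -0.01, 0.182], [0.48, 0.031, 0.198]]
```

View pics/s1.png

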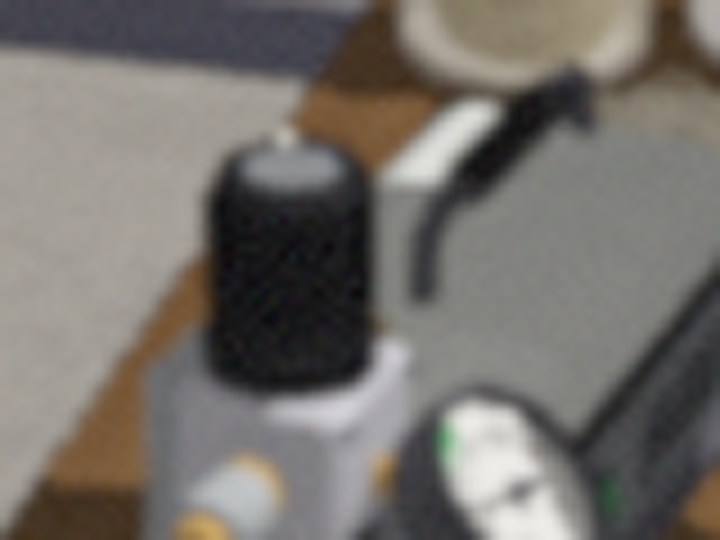

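View pics/t1.png

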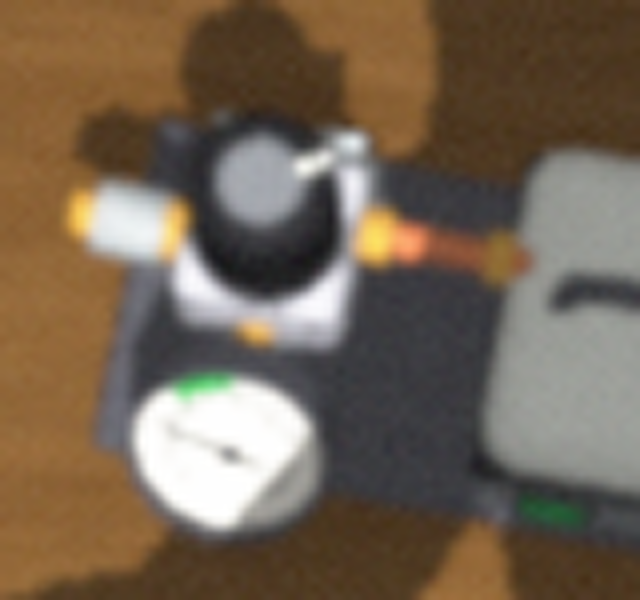

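```bash
python3 - <<'E'
from h import *
s,t=load("side0"),load("top0")
C=cloud(t)
print("knob axis top-plane", plane(t,270+258/8,200+180/8,.192))
# grey top disc by centroid + z
D=cloud(s)
print("side top disc",plane(s,255+293/9,205+168/9,.192))
# knob points: circle fit of side surface from both
for f,c in((s,D),(t,C)):
    p=f["pixels"].astype(int)
    m=(c[...,2]>.155)&(c[...,2]<.18)&(p.max(-1)<60)&(abs(c[...,0]-.455)<.05)&(abs(c[...,1]-.01)<.05)
    q=c[m][:,:2]; A=np.c_[2*q,np.ones(len(q))]; x=np.linalg.lstsq(A,(q**2).sum(1),rcond=None)[0]; print(len(q),"circ",x[:2],np.sqrt(x[2]+x[:2]@x[:2]))
# housing top face
m=(C[...,2]>.09)&(C[...,2]<.14)&(C[...,1]<-.04)&(C[...,1]>-.3)&(abs(C[...,0]-.43)<.1)
p=t["pixels"].astype(int); r=cv2.minAreaRect(C[m][:,:2].astype(np.float32)); print("housing",r, C[m].mean(0))
# dial plane
w=(p.min(-1)>150); w[:245]=0; w[268:]=0; w[:,:285]=0; w[:,312:]=0
q=C[w]; c=q.mean(0); u,sv,vt=np.linalg.svd(q-c); print("dial",len(q),c,vt[2],sv)
# knob heights
print("top disc z",np.median(C[220:226,299:306,2]))
E
```

```text
knob axis top-plane [0.4589888  0.00847748 0.192     ]
side top disc [0.4571509  0.01517345 0.192     ]
168 circ [0.45914722 0.01537268] 0.0195810048579153
39 circ [0.45908262 0.0093957 ] 0.021788947871954924
housing ((0.43723511695861816, -0.13490164279937744), (0.19186024367809296, 0.10190233588218689), 81.7470932006836) [ 0.4317823  -0.14405308  0.11242411]
dial 314 [0.39465531 0.02119863 0.11324465] [-0.97529602 -0.13368125 -0.1758607 ] [1.41747242 0.24527402 0.19442782]
top disc z 0.19364762186646978
```

```bash
python3 - <<'E'
from h import *
s,t=load("side0"),load("top0")
def tri(a,b):
    (o1,d1),(o2,d2)=ray(t,*a),ray(s,*b)
    k=np.linalg.lstsq(np.c_[d1,-d2],o2-o1,rcond=None)[0]; P,Q=o1+k[0]*d1,o2+k[1]*d2
    return (P+Q)/2,np.linalg.norm(P-Q)
T=lambda x,y:(270+(x+.5)/8-.5,200+(y+.5)/8-.5); S=lambda x,y:(255+(x+.5)/9-.5,205+(y+.5)/9-.5)
print("knob top",tri(T(258,180),S(293,168)))
c,e=tri(T(230,455),S(520,490)); print("hub",c,e)
yaw=np.radians(-8.4); R=cv2.Rodrigues(np.array([0,0,yaw]))[0]
print("hub in comp",R.T@(c-[.459,.0115,0]))
n=R@np.array([-1,0,1])/2**.5; up=R@np.array([1,0,1])/2**.5; right=R@np.array([0,-1,0])
def dial(f,px):
    o,d=ray(f,*px); P=o+d*((c-o)@n)/(d@n)-c; return np.round([P@right*1e3,P@up*1e3,np.arctan2(P@right,P@up)],3)
for nm,f,px in(("needle",t,T(167,428)),("needle2",t,T(195,440)),("tail",t,T(255,463)),("green",t,T(203,385)),("greenL",t,T(182,388)),("greenR",t,T(226,382)),("greenS",s,S(447,440))): print(nm,dial(f,px))
E
```

```text
knob top (array([0.4600879 , 0.00957367, 0.19042186]), np.float64(0.000589694084403418))
hub [0.39428845 0.01832875 0.10794756] 0.0005767257950236378
hub in comp [-0.06501492 -0.00269776  0.10794756]
needle [-20.155   5.302  -1.314]
needle2 [-11.181   2.796  -1.326]
tail [ 7.983 -1.588  1.767]
green [-10.816  23.327  -0.434]
greenL [-17.057  20.851  -0.686]
greenR [-3.988 25.929 -0.153]
greenS [-11.262  24.137  -0.437]
```

```bash
python3 - <<'E'
from h import *
t=load("top0");C=cloud(t)
for (u,v) in((522,212),(535,262),(556,238),(457,255),(365,240)): print((u,v),C[v-3:v+4,u-3:u+4].reshape(-1,3).mean(0).round(3))
from cell import env
s=env.state();R=np.array(s["eef_rot"]);p=np.array(s["ee_pos"])
print(100*R.T@(np.array([.4595,.0105,.30])-p))
E
```

```text
(522, 212) [ 0.521 -0.525  0.133]
(535, 262) [ 0.404 -0.566  0.099]
(556, 238) [ 0.465 -0.618  0.106]
(457, 255) [ 0.418 -0.376  0.08 ]
(365, 240) [ 0.434 -0.142  0.141]
[-46.35334451  -6.86234256  44.59575417]
```

```bash
python3 -m inch '[{"dp":[0,-5,0],"turn":[0,0,0],"gripper":1},{"dp":[-4,-7,4],"turn":[0,-0.15,0],"gripper":1},{"dp":[-8,-7,8],"turn":[0,-0.3,0],"gripper":1},{"dp":[-12,-7,12],"turn":[0,-0.45,0],"gripper":1},{"dp":[-16,-7,16],"turn":[0,-0.6,0],"gripper":1},{"dp":[-20,-7,20],"turn":[0,-0.75,0],"gripper":1},{"dp":[-24,-7,24],"turn":[0,-0.9,0],"gripper":1},{"dp":[-28,-7,28],"turn":[0,-1.05,0],"gripper":1}]'; cat > st.py <<'E'
from h import *
from cell import env
import sys
s=env.state();R=np.array(s["eef_rot"]);p=np.array(s["ee_pos"])
print("t",s["t"],"p",p.round(4),"q",np.round(s["joints"],3),"yaw",np.arctan2(R[1,0],R[0,0]).round(3),"tooly",R[:,1].round(4),"F",np.round(s["ft_force"],2),"M",np.round(s["moment"],3),"w",round(float(s["gripper_width"]),4))
if len(sys.argv)>1: print("dp cm",(100*R.T@(np.array(list(map(float,sys.argv[1:4])))-p)).round(2),"vertical cm/mm axis: R.T z",(R.T@[0,0,1]).round(3))
E
python3 st.py .4595 .0105 .30
```

```text
t: 1.1
ee_pos: [0.3482, -0.2085, 0.3008]
eef_rot: [[0.969, -0.0, 0.247], [-0.247, 0.002, 0.969], [-0.001, -1.0, 0.002]]
ft_force: [0.1, -0.5, -0.0]
gripper_width: 0.0855
t 1.1 p [ 0.3482 -0.2085  0.3008] q [-6.970e-01  2.300e-02 -1.850e-01  1.365e+00  1.000e-03  1.123e+00] yaw -0.25 tooly [-4.0e-04  2.1e-03 -1.0e+00] F [ 0.12 -0.48 -0.04] M [-0.    -0.027 -0.005] w 0.0855
dp cm [ 5.38  0.12 23.97] vertical cm/mm axis: R.T z [-0.001 -1.     0.002]
```

```bash
python3 -m inch '[{"dp":[1.2,0,5.5],"turn":[0,-0.15,0],"gripper":1},{"dp":[2.4,0,11],"turn":[0,-0.3,0],"gripper":1},{"dp":[3.6,0,16.5],"turn":[0,-0.45,0],"gripper":1},{"dp":[4.6,0,21],"turn":[0,-0.6,0],"gripper":1},{"dp":[5.4,0.1,24],"turn":[0,-0.75,0],"gripper":1},{"dp":[5.4,0.1,24],"turn":[0,-0.75,0],"gripper":1},{"dp":[5.4,0.1,24],"turn":[0,-0.75,0],"gripper":1}]'; python3 st.py .4595 .0105 .16
python3 - <<'E'
from h import *
from cell import env
for n in("side","top"):
    f=env.grab_frame(n); np.savez(f"pics/{n}1.npz",**f)
    cv2.imwrite(f"pics/{n}1.png",f["pixels"][:,:,::-1])
    if n=="side": crop(f,235,150,120,135,4,"pics/s2.png")
E
```

```text
t: 1.98
ee_pos: [0.4593, 0.0104, 0.2999]
eef_rot: [[0.878, -0.001, -0.479], [0.479, 0.002, 0.878], [-0.0, -1.0, 0.002]]
ft_force: [0.7, -0.4, 0.2]
gripper_width: 0.0853
t 1.975 p [0.4593 0.0104 0.2999] q [-0.117  0.132 -0.068  1.373  0.002  0.955] yaw 0.499 tooly [-0.0015  0.0017 -1.    ] F [ 0.7  -0.4   0.23] M [ 0.002  0.026 -0.07 ] w 0.0853
dp cm [ 0.03 13.99 -0.03] vertical cm/mm axis: R.T z [-0.    -1.     0.002]
```

View pics/s2.png

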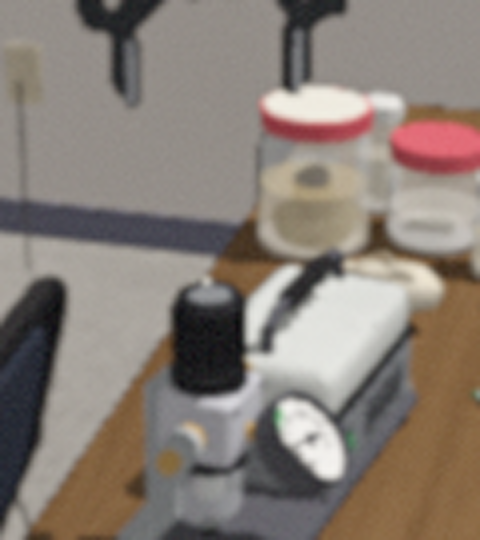

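View pics/top1.png

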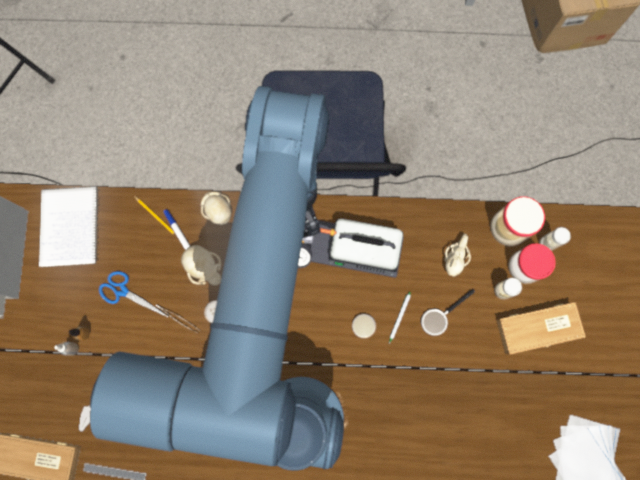

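```bash
python3 - <<'E'
from h import *
s=load("side1")
pt=lambda P:((proj(s,P)-[235,150])*4).round(0).tolist()
print(pt([.4593,.0104,.2999]), pt([.4595,.0105,.192]), pt([[.4595,.0105,.147]]))
x=np.array([.878,.479,0])*.05
print(pt(np.array([.4593,.0104,.313])+x),pt(np.array([.4593,.0104,.313])-x))
E
```

```text
[[209.0, 117.0]] [[209.0, 291.0]] [[208.0, 359.0]]
[[121.0, 100.0]] [[295.0, 89.0]]
```

```bash
python3 -m inch '[{"dp":[0,4,0],"turn":[0,0,0],"gripper":1},{"dp":[0,7,0],"turn":[0,0,0],"gripper":1},{"dp":[0,10,0],"turn":[0,0,0],"gripper":1},{"dp":[0,12,0],"turn":[0,0,0],"gripper":1},{"dp":[0,13.3,0],"turn":[0,0,0],"gripper":1},{"dp":[0,13.9,0],"turn":[0,0,0],"gripper":1},{"dp":[0,13.9,0],"turn":[0,0,0],"gripper":1}]' 20; python3 st.py .4595 .0105 .16
```

```text
t: 2.95
ee_pos: [0.4592, 0.0099, 0.1613]
eef_rot: [[0.879, -0.001, -0.477], [0.477, 0.002, 0.879], [0.0, -1.0, 0.002]]
ft_force: [0.8, 0.3, 0.5]
gripper_width: 0.0853
t 2.95 p [0.4592 0.0099 0.1613] q [-0.118  0.183 -0.369  1.02   0.002  0.955] yaw 0.498 tooly [-7.0e-04  1.8e-03 -1.0e+00] F [0.82 0.26 0.5 ] M [ 0.031 -0.004 -0.007] w 0.0853
dp cm [0.05 0.13 0.04] vertical cm/mm axis: R.T z [ 0.    -1.     0.002]
```

```bash
python3 -m inch '[{"dp":[0,0,0],"turn":[0,0,0],"gripper":0.5},{"dp":[0,0,0],"turn":[0,0,0],"gripper":0.4},{"dp":[0,0,0],"turn":[0,0,0],"gripper":0.4},{"dp":[0,0,0],"turn":[0,0,0],"gripper":0.4},{"dp":[0,0,0],"turn":[0,0,0],"gripper":0.4}]' 20; python3 st.py .4595 .0105 .16
```

```text
t: 3.58
ee_pos: [0.4603, 0.0102, 0.162]
eef_rot: [[0.879, 0.002, -0.478], [0.478, 0.002, 0.879], [0.002, -1.0, 0.001]]
ft_force: [1.7, 2.2, 4.1]
gripper_width: 0.0456
t 3.575 p [0.4603 0.0102 0.162 ] q [-0.118  0.182 -0.368  1.019  0.002  0.955] yaw 0.498 tooly [ 0.0016  0.0022 -1.    ] F [1.75 2.22 4.07] M [ 0.378 -0.364 -0.031] w 0.0456
dp cm [-0.05  0.2   0.07] vertical cm/mm axis: R.T z [ 0.002 -1.     0.001]
```

```bash
python3 -m inch '[{"dp":[0,-0.1,0],"turn":[0,0,0],"gripper":0.4},{"dp":[0,-0.2,0],"turn":[0,0,0],"gripper":0.4},{"dp":[0,-0.3,0],"turn":[0,0,0],"gripper":0.4}]' 20; python3 st.py; python3 -m inch '[{"dp":[0,-0.1,0],"turn":[0,0,0],"gripper":0.4},{"dp":[0,-0.2,0],"turn":[0,0,0],"gripper":0.4},{"dp":[0,-0.2,0],"turn":[0,0,0],"gripper":0.4}]' 20; python3 st.py;
```

```text
t: 3.95
ee_pos: [0.4602, 0.0102, 0.1646]
eef_rot: [[0.879, 0.001, -0.478], [0.478, 0.002, 0.879], [0.002, -1.0, 0.002]]
ft_force: [4.3, 1.4, -5.0]
gripper_width: 0.0451
t 3.95 p [0.4602 0.0102 0.1646] q [-0.118  0.181 -0.363  1.027  0.003  0.955] yaw 0.498 tooly [ 0.001   0.0024 -1.    ] F [ 4.33  1.41 -4.97] M [ 0.186 -0.738 -0.07 ] w 0.0451
t: 4.32
ee_pos: [0.4602, 0.0102, 0.1667]
eef_rot: [[0.879, 0.001, -0.478], [0.478, 0.002, 0.879], [0.002, -1.0, 0.002]]
ft_force: [4.1, 1.0, -3.2]
gripper_width: 0.0456
t 4.325 p [0.4602 0.0102 0.1667] q [-0.118  0.179 -0.359  1.032  0.003  0.955] yaw 0.498 tooly [ 0.0012  0.0024 -1.    ] F [ 4.07  0.99 -3.2 ] M [ 0.173 -0.696 -0.087] w 0.0456
```

```bash
python3 -m inch '[{"dp":[0,-0.1,0],"turn":[0,0,0],"gripper":0.4},{"dp":[0,-0.2,0],"turn":[0,0,0],"gripper":0.4},{"dp":[0,-0.2,0],"turn":[0,0,0],"gripper":0.4}]' 20; python3 st.py; python3 - <<'E'
from h import *
from cell import env
f=env.grab_frame("side"); np.savez("pics/side2.npz",**f); crop(f,255,190,80,90,6,"pics/s3.png")
E
```

```text
t: 4.7
ee_pos: [0.4602, 0.0102, 0.1688]
eef_rot: [[0.879, 0.001, -0.478], [0.478, 0.002, 0.879], [0.002, -1.0, 0.002]]
ft_force: [3.8, 1.9, -3.3]
gripper_width: 0.0452
t 4.7 p [0.4602 0.0102 0.1688] q [-0.118  0.178 -0.355  1.037  0.003  0.955] yaw 0.498 tooly [ 0.0012  0.0024 -1.    ] F [ 3.76  1.86 -3.28] M [ 0.275 -0.688 -0.053] w 0.0452
```

View pics/s3.png

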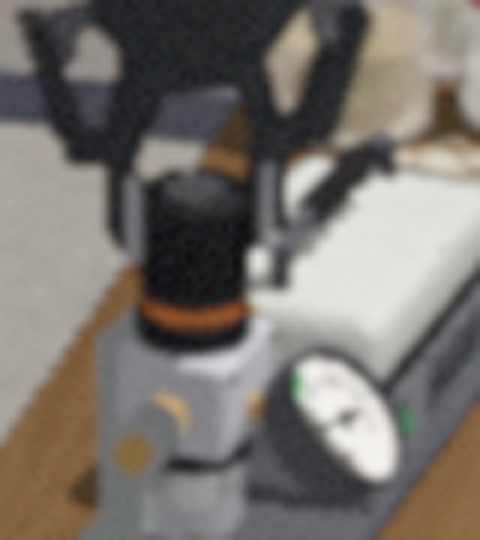

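The orange ring is visible under the knob (crop ~(195,315)), so it is unlocked. Turning clockwise now.

```bash
python3 -m inch '[{"dp":[0,0,0],"turn":[0,0.1,0],"gripper":0.4},{"dp":[0,0,0],"turn":[0,0.22,0],"gripper":0.4},{"dp":[0,0,0],"turn":[0,0.34,0],"gripper":0.4},{"dp":[0,0,0],"turn":[0,0.44,0],"gripper":0.4}]' 20; python3 st.py; python3 -m inch '[{"dp":[0,0,0],"turn":[0,0.1,0],"gripper":0.4},{"dp":[0,0,0],"turn":[0,0.22,0],"gripper":0.4},{"dp":[0,0,0],"turn":[0,0.34,0],"gripper":0.4},{"dp":[0,0,0],"turn":[0,0.46,0],"gripper":0.4},{"dp":[0,0,0],"turn":[0,0.46,0],"gripper":0.4},{"dp":[0,0,0],"turn":[0,0.46,0],"gripper":0.4}]' 20; python3 st.py; python3 - <<'E'
from h import *
from cell import env
f=env.grab_frame("side"); np.savez("pics/side3.npz",**f); crop(f,255,190,80,90,6,"pics/s4.png")
crop(f,295,242,34,34,16,"pics/s4b.png")
E
```

```text
t: 5.25
ee_pos: [0.4602, 0.0102, 0.1688]
eef_rot: [[0.998, 0.001, -0.055], [0.055, 0.002, 0.998], [0.001, -1.0, 0.002]]
ft_force: [3.7, 1.3, -4.0]
gripper_width: 0.0453
t 5.25 p [0.4602 0.0102 0.1688] q [-0.118  0.178 -0.355  1.037  0.003  1.398] yaw 0.055 tooly [ 0.0012  0.0024 -1.    ] F [ 3.69  1.26 -4.  ] M [ 0.22  -0.727  0.031] w 0.0453
t: 6.0
ee_pos: [0.4601, 0.0102, 0.1688]
eef_rot: [[0.92, 0.001, 0.393], [-0.393, 0.002, 0.92], [0.0, -1.0, 0.003]]
ft_force: [4.3, 2.0, -4.0]
gripper_width: 0.0453
t 6.0 p [0.4601 0.0102 0.1688] q [-0.118  0.178 -0.355  1.037  0.003  1.857] yaw -0.404 tooly [ 0.0012  0.0024 -1.    ] F [ 4.31  2.03 -4.  ] M [ 0.197 -0.845  0.   ] w 0.0453
```

View pics/s4.png

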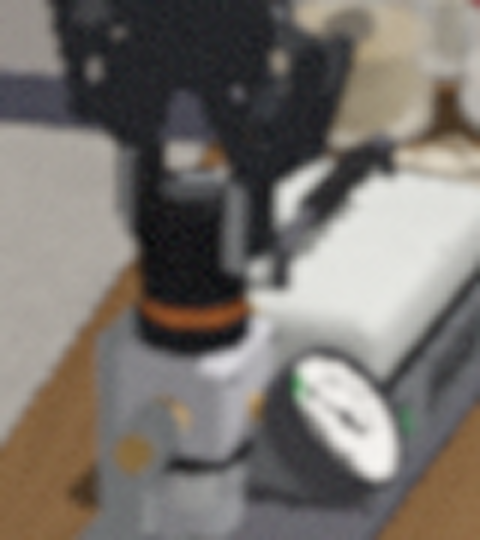

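View pics/s4b.png

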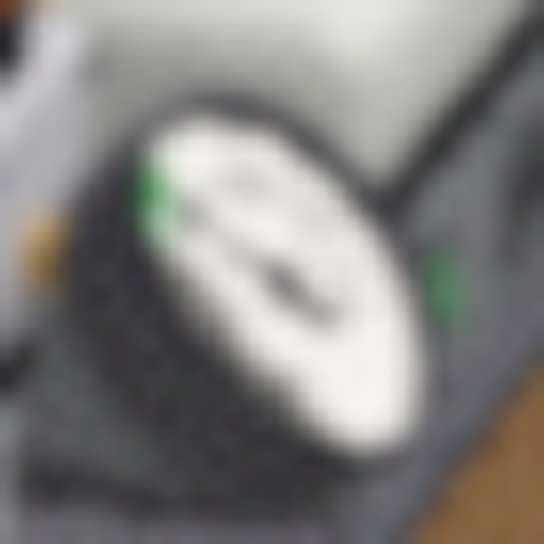

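```bash
cat > dial.py <<'E'
from h import *
s=load("side3")
R=cv2.Rodrigues(np.array([0,0,np.radians(-8.4)]))[0]
n=R@np.array([-1,0,1])/2**.5; up=R@np.array([1,0,1])/2**.5; right=R@np.array([0,-1,0])
S=lambda x,y:(295+(x+.5)/16-.5,242+(y+.5)/16-.5)
c0=np.array([.39429,.01833,.10795])
def hit(px):
    o,d=ray(s,*px); return o+d*((c0-o)@n)/(d@n)
h=hit(S(288,285))
print("hub vs",h-c0)
for nm,px in(("tip",(190,210)),("tail",(330,318)),("green",(155,195)),("gtop",(150,165)),("gbot",(158,230))):
    P=hit(S(*px))-h; print(nm,(P@right*1e3).round(1),(P@up*1e3).round(1),np.arctan2(P@right,P@up).round(3))
P=hit(S(190,210))-hit(S(330,318));print("tip-tail",np.arctan2(P@right,P@up))
E
python3 dial.py
```

```text
hub vs [-0.00036362  0.00066557 -0.00045695]
tip -7.0 18.9 -0.353
tail 2.9 -8.2 2.808
green -11.4 24.4 -0.438
gtop -7.3 27.9 -0.256
gbot -16.7 20.6 -0.683
tip-tail -0.3474140211338462
```

Needle is at about -0.37 and the band middle at -0.435 (dial angle from top), so it is in the band. Lowering in small steps to the tooth tops.

```bash
python3 -m inch '[{"dp":[0,0,0],"turn":[0,-0.03,0],"gripper":0.4},{"dp":[0,0.06,0],"turn":[0,-0.03,0],"gripper":0.4},{"dp":[0,0.12,0],"turn":[0,-0.03,0],"gripper":0.4},{"dp":[0,0.18,0],"turn":[0,-0.03,0],"gripper":0.4}]' 20; python3 st.py; python3 -m inch '[{"dp":[0,0.05,0],"turn":[0,0,0],"gripper":0.4},{"dp":[0,0.1,0],"turn":[0,0,0],"gripper":0.4}]' 20; python3 st.py
```

```text
t: 6.55
ee_pos: [0.4603, 0.0102, 0.1675]
eef_rot: [[0.931, 0.002, 0.365], [-0.365, 0.002, 0.931], [0.001, -1.0, 0.003]]
ft_force: [0.2, 1.3, 4.1]
gripper_width: 0.0451
t 6.55 p [0.4603 0.0102 0.1675] q [-0.118  0.178 -0.358  1.033  0.003  1.827] yaw -0.374 tooly [ 0.0019  0.0023 -1.    ] F [0.23 1.31 4.06] M [ 0.326 -0.178  0.071] w 0.0451
t: 6.8
ee_pos: [0.4603, 0.0102, 0.1666]
eef_rot: [[0.931, 0.002, 0.365], [-0.365, 0.002, 0.931], [0.001, -1.0, 0.003]]
ft_force: [1.0, 1.9, 4.6]
gripper_width: 0.0454
t 6.8 p [0.4603 0.0102 0.1666] q [-0.117  0.179 -0.36   1.031  0.002  1.827] yaw -0.374 tooly [ 0.002   0.0022 -1.    ] F [1.   1.92 4.62] M [ 0.317 -0.1    0.053] w 0.0454
```

```bash
python3 -m inch '[{"dp":[0,0.05,0],"turn":[0,0,0],"gripper":0.4},{"dp":[0,0.08,0],"turn":[0,0,0],"gripper":0.4}]' 20; python3 st.py;  python3 -m inch '[{"dp":[0,0.05,0],"turn":[0,0,0],"gripper":0.4},{"dp":[0,0.05,0],"turn":[0,0,0],"gripper":0.4}]' 20; python3 st.py
```

```text
t: 7.05
ee_pos: [0.4604, 0.0102, 0.1664]
eef_rot: [[0.931, 0.002, 0.365], [-0.365, 0.002, 0.931], [0.001, -1.0, 0.003]]
ft_force: [-0.7, 1.8, 9.3]
gripper_width: 0.0452
t 7.05 p [0.4604 0.0102 0.1664] q [-0.117  0.179 -0.36   1.03   0.002  1.827] yaw -0.374 tooly [ 0.0024  0.0022 -1.    ] F [-0.7   1.77  9.29] M [0.369 0.23  0.035] w 0.0452
t: 7.3
ee_pos: [0.4603, 0.0102, 0.1664]
eef_rot: [[0.931, 0.003, 0.365], [-0.365, 0.002, 0.931], [0.002, -1.0, 0.003]]
ft_force: [0.0, 2.4, 6.3]
gripper_width: 0.0454
t 7.3 p [0.4603 0.0102 0.1664] q [-0.117  0.178 -0.361  1.029  0.002  1.827] yaw -0.374 tooly [ 0.0027  0.0022 -1.    ] F [0.02 2.4  6.3 ] M [0.377 0.215 0.074] w 0.0454
```

Pins sit on tooth tops at z = 0.1664 (force rises to 9 N). Rocking with a light push.

```bash
python3 -m inch '[{"dp":[0,0.1,0],"turn":[0,-0.03,0],"gripper":0.4},{"dp":[0,0.1,0],"turn":[0,-0.07,0],"gripper":0.4},{"dp":[0,0.1,0],"turn":[0,-0.11,0],"gripper":0.4},{"dp":[0,0.1,0],"turn":[0,-0.15,0],"gripper":0.4}]' 20; python3 st.py
```

```text
t: 7.8
ee_pos: [0.4604, 0.0102, 0.1662]
eef_rot: [[0.975, 0.003, 0.221], [-0.221, 0.002, 0.975], [0.003, -1.0, 0.003]]
ft_force: [-0.2, 1.8, 9.5]
gripper_width: 0.0454
t 7.8 p [0.4604 0.0102 0.1662] q [-0.117  0.178 -0.362  1.028  0.003  1.676] yaw -0.223 tooly [ 0.0032  0.0022 -1.    ] F [-0.16  1.83  9.53] M [ 0.367  0.461 -0.111] w 0.0454
```

```bash
python3 -m inch '[{"dp":[0,0.1,0],"turn":[0,-0.03,0],"gripper":0.4},{"dp":[0,0.1,0],"turn":[0,-0.06,0],"gripper":0.4},{"dp":[0,0.1,0],"turn":[0,-0.09,0],"gripper":0.4}]' 20; python3 st.py
```

```text
t: 8.18
ee_pos: [0.4604, 0.0102, 0.1661]
eef_rot: [[0.991, 0.004, 0.132], [-0.132, 0.002, 0.991], [0.003, -1.0, 0.003]]
ft_force: [-0.6, 1.1, 9.0]
gripper_width: 0.0455
t 8.175 p [0.4604 0.0102 0.1661] q [-0.118  0.178 -0.362  1.027  0.002  1.585] yaw -0.132 tooly [ 0.0037  0.0021 -1.    ] F [-0.55  1.07  9.01] M [ 0.375  0.434 -0.068] w 0.0455
```

```bash
python3 - <<'E'
from h import *
from cell import env
f=env.grab_frame("side"); np.savez("pics/side4.npz",**f); 
a=cv2.resize(f["pixels"][190:280,255:335,::-1],None,fx=6,fy=6,interpolation=cv2.INTER_CUBIC)[:512]
b=cv2.resize(f["pixels"][244:272,300:328,::-1],(300,300),interpolation=cv2.INTER_CUBIC)
o=np.zeros((512,790,3),np.uint8);o[:,:480]=a;o[:300,485:785]=b;cv2.imwrite("pics/s5.png",o)
E
```

```text
(no output)
```

View pics/s5.png

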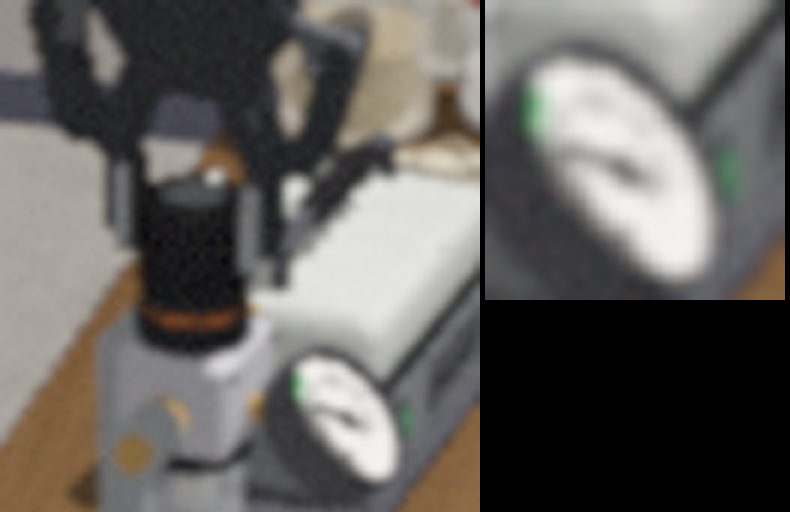

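```bash
cat >> dial.py <<'E'
import sys
def ang(a,b,x0,y0,k):
    f=lambda p:(x0+(p[0]+.5)/k-.5,y0+(p[1]+.5)/k-.5)
    P=hit(f(a))-hit(f(b)); return np.arctan2(P@right,P@up),np.linalg.norm(P)
print("---")
k=300/28
for a,b in(((568,153),(630,172)),((568,153),(645,182)),((532,110),(630,172)),((532,110),(628,171))): print(ang((a[0]-485,a[1]),(b[0]-485,b[1]),300,244,k))
E
python3 dial.py | sed -n '/---/,$p'; python3 st.py
```

```text
---
(np.float64(-0.7899184856860034), np.float64(0.019450899841494233))
(np.float64(-0.7252095693861839), np.float64(0.023828870418991333))
(np.float64(-0.4809610169374008), np.float64(0.02952459304317705))
(np.float64(-0.4782481471472126), np.float64(0.028916664166131593))
t 8.225 p [0.4604 0.0102 0.166 ] q [-0.117  0.178 -0.363  1.027  0.002  1.584] yaw -0.131 tooly [ 0.0037  0.0021 -1.    ] F [-0.38  1.79  7.99] M [0.37  0.475 0.096] w 0.0455
```

```bash
python3 -m inch '[{"dp":[0,0.1,0],"turn":[0,-0.02,0],"gripper":0.4},{"dp":[0,0.1,0],"turn":[0,-0.04,0],"gripper":0.4},{"dp":[0,0.1,0],"turn":[0,-0.06,0],"gripper":0.4}]' 20; python3 st.py
```

```text
t: 8.6
ee_pos: [0.4603, 0.0102, 0.1649]
eef_rot: [[0.998, 0.003, 0.07], [-0.07, 0.002, 0.998], [0.003, -1.0, 0.002]]
ft_force: [2.5, 1.6, 2.5]
gripper_width: 0.0451
t 8.6 p [0.4603 0.0102 0.1649] q [-0.118  0.179 -0.364  1.025  0.002  1.524] yaw -0.07 tooly [ 0.0034  0.0021 -1.    ] F [2.46 1.61 2.48] M [ 0.291 -0.018 -0.068] w 0.0451
```

It dropped into a tooth gap, but by my count (12 gaps per turn, started from one) this gap lies about -0.3 to -0.36 from the band's middle. The next one clockwise is about +0.2, so I'll lift again and use that.

```bash
python3 -m inch '[{"dp":[0,-0.1,0],"turn":[0,0,0],"gripper":0.4},{"dp":[0,-0.2,0],"turn":[0,0,0],"gripper":0.4},{"dp":[0,-0.3,0],"turn":[0,0,0],"gripper":0.4},{"dp":[0,-0.4,0],"turn":[0,0,0],"gripper":0.4},{"dp":[0,-0.4,0],"turn":[0,0,0],"gripper":0.4}]' 20; python3 st.py; python3 - <<'E'
from h import *
from cell import env
f=env.grab_frame("side"); np.savez("pics/side5.npz",**f); 
a=cv2.resize(f["pixels"][190:280,255:335,::-1],None,fx=5,fy=5,interpolation=cv2.INTER_CUBIC)
b=cv2.resize(f["pixels"][244:272,300:328,::-1],(392,392),interpolation=cv2.INTER_CUBIC)
o=np.zeros((450,800,3),np.uint8);o[:,:400]=a;o[:392,405:797]=b;cv2.imwrite("pics/s6.png",o)
E
```

```text
t: 9.22
ee_pos: [0.4601, 0.0102, 0.1689]
eef_rot: [[0.998, 0.003, 0.07], [-0.07, 0.002, 0.998], [0.003, -1.0, 0.002]]
ft_force: [4.2, 0.5, -4.4]
gripper_width: 0.0454
t 9.225 p [0.4601 0.0102 0.1689] q [-0.117  0.176 -0.357  1.035  0.002  1.524] yaw -0.07 tooly [ 0.0031  0.0021 -1.    ] F [ 4.18  0.51 -4.37] M [ 0.249 -0.527  0.034] w 0.0454
```

View pics/s6.png

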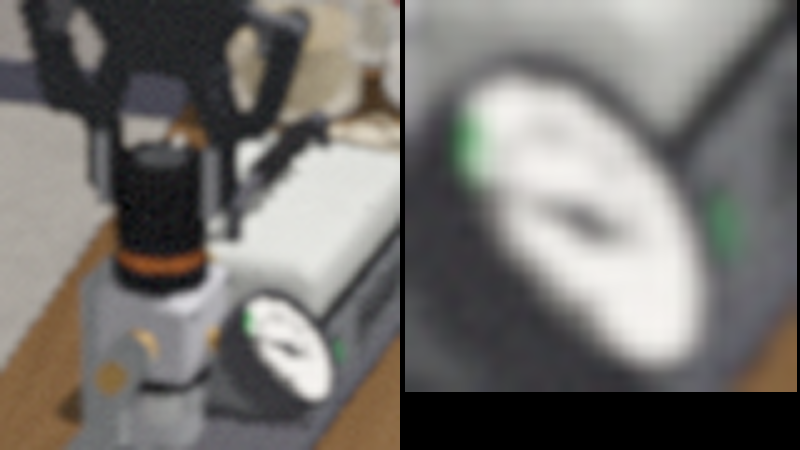

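```bash
python3 -m inch '[{"dp":[0,0,0],"turn":[0,0.1,0],"gripper":0.4},{"dp":[0,0,0],"turn":[0,0.22,0],"gripper":0.4},{"dp":[0,0,0],"turn":[0,0.34,0],"gripper":0.4},{"dp":[0,0,0],"turn":[0,0.44,0],"gripper":0.4},{"dp":[0,0,0],"turn":[0,0.44,0],"gripper":0.4}]' 20; python3 -m inch '[{"dp":[0,0.06,0],"turn":[0,0,0],"gripper":0.4},{"dp":[0,0.12,0],"turn":[0,0,0],"gripper":0.4},{"dp":[0,0.18,0],"turn":[0,0,0],"gripper":0.4},{"dp":[0,0.24,0],"turn":[0,0,0],"gripper":0.4}]' 20; python3 st.py
```

```text
t: 9.9
ee_pos: [0.4601, 0.0102, 0.1689]
eef_rot: [[0.873, 0.003, 0.488], [-0.488, 0.002, 0.873], [0.002, -1.0, 0.003]]
ft_force: [3.9, 1.5, -4.6]
gripper_width: 0.0449
t: 10.4
ee_pos: [0.4603, 0.0102, 0.1667]
eef_rot: [[0.873, 0.004, 0.487], [-0.487, 0.002, 0.873], [0.002, -1.0, 0.004]]
ft_force: [1.4, 0.8, 3.6]
gripper_width: 0.045
t 10.4 p [0.4603 0.0102 0.1667] q [-0.117  0.177 -0.361  1.029  0.002  1.962] yaw -0.509 tooly [ 0.0037  0.0021 -1.    ] F [1.38 0.81 3.56] M [ 0.401 -0.153  0.028] w 0.045
```

```bash
python3 -m inch '[{"dp":[0,0.05,0],"turn":[0,0,0],"gripper":0.4},{"dp":[0,0.1,0],"turn":[0,0.0,0],"gripper":0.4}]' 20; python3 st.py;  python3 -m inch '[{"dp":[0,0.1,0],"turn":[0,0.02,0],"gripper":0.4},{"dp":[0,0.1,0],"turn":[0,0.04,0],"gripper":0.4},{"dp":[0,0.1,0],"turn":[0,0.06,0],"gripper":0.4}]' 20; python3 st.py
```

```text
t: 10.65
ee_pos: [0.4603, 0.0102, 0.1657]
eef_rot: [[0.873, 0.004, 0.487], [-0.487, 0.002, 0.873], [0.002, -1.0, 0.004]]
ft_force: [1.9, 1.4, 3.1]
gripper_width: 0.0451
t 10.65 p [0.4603 0.0102 0.1657] q [-0.117  0.178 -0.363  1.026  0.002  1.962] yaw -0.509 tooly [ 0.0038  0.002  -1.    ] F [1.91 1.38 3.05] M [ 0.402 -0.07  -0.005] w 0.0451
t: 11.02
ee_pos: [0.4602, 0.0102, 0.1646]
eef_rot: [[0.842, 0.004, 0.54], [-0.54, 0.002, 0.842], [0.002, -1.0, 0.004]]
ft_force: [1.4, 1.1, 1.7]
gripper_width: 0.0455
t 11.025 p [0.4602 0.0102 0.1646] q [-0.117  0.179 -0.365  1.024  0.003  2.024] yaw -0.57 tooly [ 0.0036  0.0021 -1.    ] F [1.43 1.05 1.7 ] M [ 0.371 -0.245  0.067] w 0.0455
```

In the gap (z 0.1646, no contact force). Continuing down gently to the seat.

```bash
python3 -m inch '[{"dp":[0,0.07,0],"turn":[0,0,0],"gripper":0.4},{"dp":[0,0.14,0],"turn":[0,0,0],"gripper":0.4},{"dp":[0,0.18,0],"turn":[0,0,0],"gripper":0.4}]' 20; python3 st.py;  python3 -m inch '[{"dp":[0,0.06,0],"turn":[0,0,0],"gripper":0.4},{"dp":[0,0.12,0],"turn":[0,0,0],"gripper":0.4}]' 20; python3 st.py;python3 -m inch '[{"dp":[0,0.06,0],"turn":[0,0,0],"gripper":0.4},{"dp":[0,0.1,0],"turn":[0,0,0],"gripper":0.4}]' 20; python3 st.py
```

```text
t: 11.4
ee_pos: [0.4603, 0.0102, 0.1628]
eef_rot: [[0.842, 0.004, 0.54], [-0.54, 0.002, 0.842], [0.002, -1.0, 0.004]]
ft_force: [1.2, 1.7, 3.0]
gripper_width: 0.0452
t 11.4 p [0.4603 0.0102 0.1628] q [-1.170e-01  1.800e-01 -3.690e-01  1.019e+00  2.000e-03  2.024e+00] yaw -0.57 tooly [ 0.0037  0.0021 -1.    ] F [1.2  1.69 2.96] M [ 0.406 -0.102 -0.055] w 0.0452
t: 11.65
ee_pos: [0.4603, 0.0102, 0.1618]
eef_rot: [[0.842, 0.004, 0.54], [-0.54, 0.002, 0.842], [0.002, -1.0, 0.004]]
ft_force: [-0.6, 2.2, 7.7]
gripper_width: 0.0454
t 11.65 p [0.4603 0.0102 0.1618] q [-0.117  0.181 -0.37   1.016  0.003  2.024] yaw -0.57 tooly [ 0.0039  0.0021 -1.    ] F [-0.63  2.19  7.7 ] M [ 0.43   0.199 -0.041] w 0.0454
t: 11.9
ee_pos: [0.4603, 0.0102, 0.1616]
eef_rot: [[0.842, 0.004, 0.54], [-0.54, 0.002, 0.842], [0.003, -1.0, 0.004]]
ft_force: [-1.7, 1.8, 11.7]
gripper_width: 0.0453
t 11.9 p [0.4603 0.0102 0.1616] q [-1.170e-01  1.800e-01 -3.710e-01  1.015e+00  2.000e-03  2.024e+00] yaw -0.57 tooly [ 0.0044  0.002  -1.    ] F [-1.74  1.81 11.74] M [ 0.47   0.557 -0.029] w 0.0453
```

Seated (z stops at 0.1617, force 12 N). Releasing and backing straight up.

```bash
python3 -m inch '[{"dp":[0,0,0],"turn":[0,0,0],"gripper":0.4},{"dp":[0,0,0],"turn":[0,0,0],"gripper":0.7},{"dp":[0,0,0],"turn":[0,0,0],"gripper":1},{"dp":[0,0,0],"turn":[0,0,0],"gripper":1},{"dp":[0,0,0],"turn":[0,0,0],"gripper":1},{"dp":[0,0,0],"turn":[0,0,0],"gripper":1}]' 20; python3 st.py;  python3 -m inch '[{"dp":[0,-1,0],"turn":[0,0,0],"gripper":1},{"dp":[0,-3,0],"turn":[0,0,0],"gripper":1},{"dp":[0,-6,0],"turn":[0,0,0],"gripper":1},{"dp":[0,-10,0],"turn":[0,0,0],"gripper":1},{"dp":[0,-14,0],"turn":[0,0,0],"gripper":1},{"dp":[0,-14,0],"turn":[0,0,0],"gripper":1}]'; python3 st.py; python3 - <<'E'
from h import *
from cell import env
f=env.grab_frame("side"); np.savez("pics/side6.npz",**f); 
a=cv2.resize(f["pixels"][190:280,255:335,::-1],None,fx=5,fy=5,interpolation=cv2.INTER_CUBIC)
b=cv2.resize(f["pixels"][244:272,300:328,::-1],(392,392),interpolation=cv2.INTER_CUBIC)
o=np.zeros((450,800,3),np.uint8);o[:,:400]=a;o[:392,405:797]=b;cv2.imwrite("pics/s7.png",o)
E
```

```text
t: 12.65
ee_pos: [0.4603, 0.0102, 0.1616]
eef_rot: [[0.842, 0.004, 0.54], [-0.54, 0.002, 0.842], [0.003, -1.0, 0.004]]
ft_force: [0.3, -0.4, -0.1]
gripper_width: 0.0853
t 12.65 p [0.4603 0.0102 0.1616] q [-1.180e-01  1.800e-01 -3.710e-01  1.015e+00  2.000e-03  2.024e+00] yaw -0.57 tooly [ 0.0042  0.0019 -1.    ] F [ 0.3  -0.37 -0.14] M [ 0.008 -0.005  0.015] w 0.0853
t: 13.4
ee_pos: [0.4618, 0.0097, 0.3055]
eef_rot: [[0.842, 0.012, 0.54], [-0.54, 0.001, 0.842], [0.009, -1.0, 0.007]]
ft_force: [0.8, -0.8, 0.4]
gripper_width: 0.0856
t 13.4 p [0.4618 0.0097 0.3055] q [-1.180e-01  1.250e-01 -6.100e-02  1.373e+00  2.000e-03  2.023e+00] yaw -0.57 tooly [ 0.0117  0.001  -0.9999] F [ 0.81 -0.83  0.43] M [-0.05  -0.047  0.04 ] w 0.0856
```

View pics/s7.png

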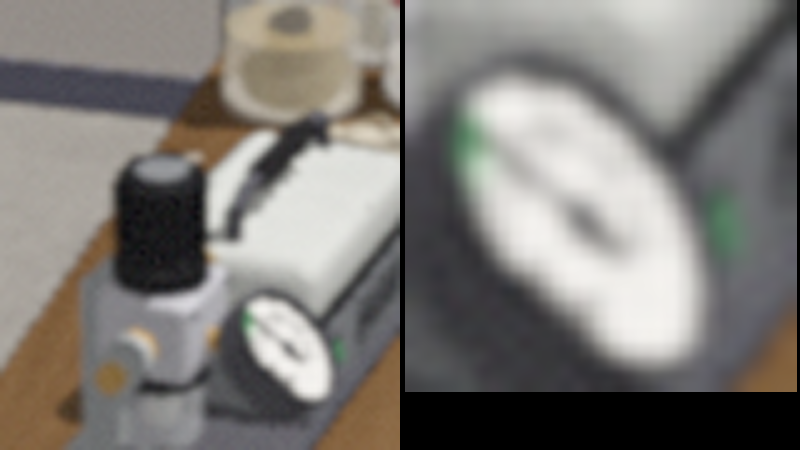

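Ring gone, and the needle points at the green (crop (485,145)). Moving the arm aside for a check from the top camera.

```bash
python3 -m inch '[{"dp":[1,0,-3],"turn":[0,0,0],"gripper":1},{"dp":[3,0,-8],"turn":[0,0,0],"gripper":1},{"dp":[5,0,-13],"turn":[0,0,0],"gripper":1},{"dp":[7,0,-18],"turn":[0,0,0],"gripper":1},{"dp":[9,0,-23],"turn":[0,0,0],"gripper":1},{"dp":[10,0,-28],"turn":[0,0,0],"gripper":1},{"dp":[11,0,-32],"turn":[0,0,0],"gripper":1},{"dp":[11,0,-32],"turn":[0,0,0],"gripper":1}]'; python3 st.py; python3 - <<'E'
from h import *
from cell import env
for n in("side","top"):
    f=env.grab_frame(n); np.savez(f"pics/{n}7.npz",**f); cv2.imwrite(f"pics/{n}7.png",f["pixels"][:,:,::-1])
crop(f,270,200,80,75,8,"pics/t7.png")
E
```

```text
t: 14.45
ee_pos: [0.3793, -0.3208, 0.3007]
eef_rot: [[0.839, 0.006, 0.544], [-0.544, 0.003, 0.839], [0.004, -1.0, 0.006]]
ft_force: [0.2, 0.1, -0.4]
gripper_width: 0.0851
t 14.45 p [ 0.3793 -0.3208  0.3007] q [-0.834  0.205  0.023  1.387  0.007  1.311] yaw -0.575 tooly [ 0.0064  0.003  -1.    ] F [ 0.25  0.14 -0.35] M [ 0.027  0.053 -0.025] w 0.0851
```

View pics/t7.png

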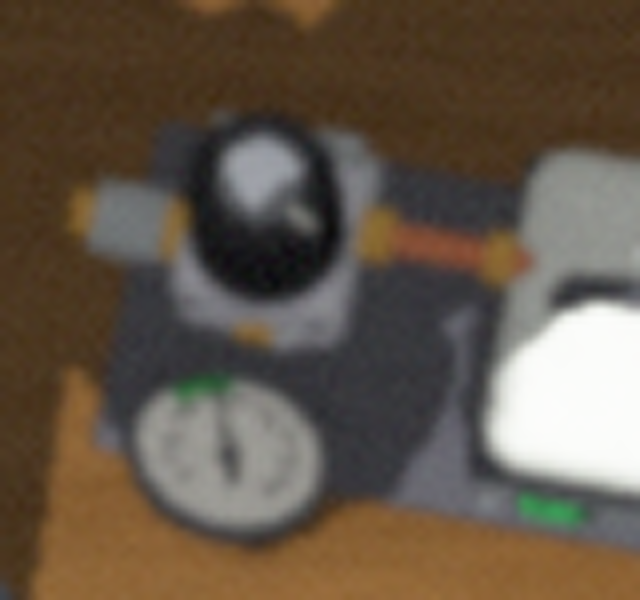

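View pics/side7.png

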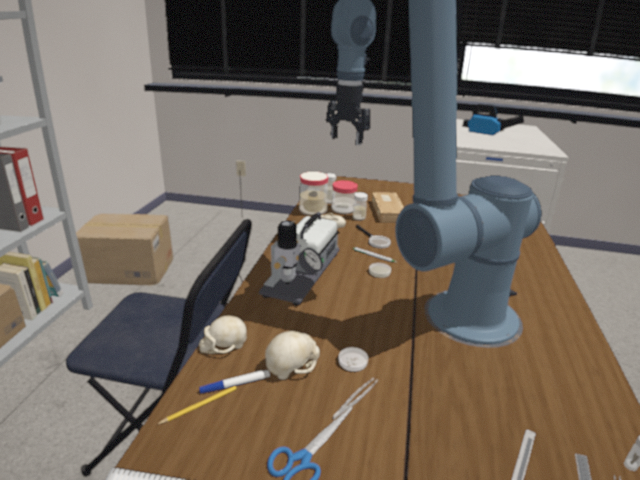

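```bash
cat > d2.py <<'E'
from h import *
t=load("top7")
R=cv2.Rodrigues(np.array([0,0,np.radians(-8.4)]))[0]
n=R@np.array([-1,0,1])/2**.5; up=R@np.array([1,0,1])/2**.5; right=R@np.array([0,-1,0])
c0=np.array([.39429,.01833,.10795])
def hit(x,y):
    o,d=ray(t,270+(x+.5)/8-.5,200+(y+.5)/8-.5); return o+d*((c0-o)@n)/(d@n)
def a(p,q):
    P=hit(*p)-hit(*q); return np.arctan2(P@right,P@up).round(3),(1e3*np.linalg.norm(P)).round(1)
print("tip-hub",a((220,400),(230,455)),"tip-tail",a((220,400),(234,480)),"green",a((203,386),(230,455)))
# green mask centroid in raw image
p=cv2.cvtColor(t["pixels"],cv2.COLOR_RGB2HSV); m=cv2.inRange(p,(45,80,40),(80,255,255)); m[:244]=0;m[252:]=0;m[:,:288]=0;m[:,303:]=0
v,u=np.nonzero(m); A=[a(((x-270+.5)*8-.5,(y-200+.5)*8-.5),(230,455))[0] for x,y in zip(u,v)]; print(len(A),np.mean(A),min(A),max(A))
s0,s7=load("side0"),load("side7")
d=cv2.absdiff(s0["pixels"][310:385,195:322],s7["pixels"][310:385,195:322]).max(-1); print("skull diff",np.percentile(d,[50,99]))
E
python3 d2.py
```

```text
tip-hub (np.float64(-0.261), np.float64(20.1)) tip-tail (np.float64(-0.255), np.float64(29.3)) green (np.float64(-0.435), np.float64(25.7))
11 -0.44163636363636366 -0.701 -0.224
skull diff [ 3. 60.]
```

```bash
python3 -c "
from cell import env
print(env.job_done())"
```

```text
the job is handed in; nothing more can be done
None
```

The compressor knob is locked home with the needle in the green band, and I handed the job in at about 14.5 s. I gripped the knob with 20 N, pulled it up about 7 mm until the orange ring showed, and turned it clockwise into the band. I then rocked it under a light push of 9.5 N at most until it dropped in.

- **Gap choice:** the first gap it dropped into would have left the needle about 0.3 to 0.36 rad from the band's middle, near the edge. I lifted the knob again and used the next gap clockwise.
- **Force:** seating pressed with about 12 N, well under the 40 N limit.
- **Knob:** the tool stopped at z 0.1616 m, against 0.162 m when I first gripped the knob home. The orange ring is no longer visible.
- **Needle:** it reads about 0.18 rad clockwise of the band's middle, against the 0.38 rad allowed. It is in the band but not exactly centred, since the gaps are about 0.52 rad apart by my count.
- **Robot:** it is open and clear of everything, about 0.3 m away.
- **Skulls:** they look to be where they stood. My pixel comparison of that area did show some local differences (typically 3 levels, 60 at the worst 1%). I put these down to changed shadows, because the outlines looked the same and the arm never came near, but I did not measure the skulls' positions.

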